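# Load the walnut blank onto the drilling cradle's presence switch

### The arm

A 6-joint arm with a two-finger parallel gripper is mounted at the origin on the work surface. World frame = base frame: x ahead of the robot, y to its left, z up, the work surface at z = 0. Lengths are in m, angles in rad, forces in N, time in s.
With the tool pointing down it reaches from about 0.325 to 0.775 m from the base axis. Payload 5.5 kg.
Tool frame: the origin (TCP) lies midway between the tips of the shut fingers; the grasp point (between the pads) lies 19 mm behind it (manip.tcp_to_grasp is the y of the grasp point in the tool frame, in m); y points along the fingers, z is the direction in which the jaws open and shut, and the axes are right-handed (so a half turn about y gives the same grasp; the last joint's range is limited). The gripper opens to 85 mm and grips with 20 to 120 N. Pads are 22 mm wide; open, the fingers measure 114 mm over their backs; the gripper's body (76 mm by 85 mm) begins 54 mm behind the grasp point. The pads swing forward as they close: fully open they stand 13 mm farther back than shut.
Start: joints at [1.115, 0.091, 1.231, -0, 1.82, -0.057], TCP at [0.233, 0.553, 0.231] pointing down, gripper open.
Joint ranges: [-2.87, 2.87], [-0.86, 2.18], [0.17, 2.46], [-1.51, 4.65], [0.06, 2.69], [-2.65, 2.65]. Speed limits (rad/s): [2.57, 2.57, 3.01, 3.14, 3.14, 3.14].

### API

Orientations are given as a unit quaternion [x, y, z, w].
In Python, from station import status, optics, order, manip gives the robot as it stands. The module is installed in compiled form; this text tells all that it offers.
- The arm moves only by the shell command python3 -m pendant 'ROWS' [OPENING] [FORCE]. ROWS is JSON, a list of rows, each a list of 2 entries, a list of its own where there are three numbers: the shift along the tool's x, y, z in m, then the turn about the tool's y in rad. In form: [[[dx, dy, dz], turn], ...]. A call has 1 to 20 rows; each row is the pose to reach, as a shift and turn from the pose measured when the call began, along the tool's axes at that moment; what a row does not reach only later rows make up. A row lasts 1/8 s, in which the tool goes at most 62.5 mm and 10.7 degrees, less where a joint would pass 70% of its speed; a pose out of reach is approached as far as the arm can. A call with a gripper value outside its range is refused whole. OPENING is the closure in counts, from 0 (fully open) to 255 (shut), set as the call begins (- or left out, the last holds). The fingers move at their own pace and stop on an object; FORCE is the grip in N (left out, the last holds). Time passes only in rows, so rows that repeat a pose let the fingers close. It gives the time, the measured TCP pose, the force and the opening at its end, in the units of the state.
- status.read_state(): the state, without advancing time (a new reading comes with each control period).
- optics.camera(name): name is "scene" or "side" or "wrist"; returns the picture (480x640x3 uint8, red, green, blue); there is no depth.
- optics.camera_info(name): a dict with "camera_matrix" (3x3 intrinsics, pixels), "R" (3x3) and "t" (3): a world point X has camera coordinates R X + t. Camera axes: x right, y down, z forward; pixel columns grow to the right and rows downward; lengths in m; the calibration is good to about 2 mm. A picture is of the moment at which its call begins: read the wrist's pose just before it. camera_info takes no time and is no camera call; for the wrist camera it gives the pose at the moment of the call.
- order.sign_off(): hands the job in, once; it reports no verdict.
The state is a dict: "time_s": time; "joint_pos": joint angles; "joint_vel": joint speeds; "joint_torque": joint torques, N m; "eef_pos": TCP position; "ee_rot": TCP orientation; "ft_force": force on the tool from outside, world axes, zero at the start; "wrist_torque": the same for the moment, N m; "finger_gap": opening from 0.0 (shut) to 1.0 (fully open).
Only numpy, scipy, OpenCV 4.12 (cv2) and the standard library are available. Lean on these libraries where they do the work, as an engineer would, in place of code of your own. Each camera call takes 0.05 s, during which the arm holds its last target. There are 200 camera calls.

### The job

Load the long dark walnut blank into the yellow-cornered cradle so that it lies flat on the white ledges between the corner guides and its end holds the red switch lever down. Lower it in with the gripper rather than dropping it, let go, and leave the pale beech blank where it lies.

Things in the scene. Friction and masses are not known exactly. Their poses are not given: they have to be found in the camera images.
- walnut_blank: the dark brown wooden blank to load: a plain bar 140 (x) x 50 (y) x 40 (z) mm, about 0.19 kg, lying flat on the bench. Origin at the centre of its underside, x along its length, z up. Either way round will do. (A dark offcut only 60 mm long lies near it and is not wanted.)
- beech_blank: a pale wooden blank of the same size, 140 x 50 x 40 mm, same axes; a bystander, to be left alone
- cradle: fixed loading cradle, plate 245x120x10 mm. Origin on the bench under the pocket's centre; x along the pocket, z up; black switch and red lever at the -x end. The blank goes centred, lengthwise along x. White ledges carry it 24 mm above the bench. Yellow corner guides, 36 mm high, leave a pocket 164x70 mm; its long sides are open for fingers over the middle 104 mm, down to 10 mm above the bench.
- switch_lever (a joint): red hinged lever of the presence switch, rad: 0 = free, sloping up into the pocket; grows as pressed down, 0.44 with the blank flat on the ledges, stop 0.47. Hinge at cradle x = -98 mm, 16 mm above the bench; arm 50 mm, round 10 mm tip on the pocket's midline; free, the tip's top is 45 mm above the bench at cradle x = -54 mm. Weak spring (0.3 N at the tip): the blank's weight keeps it down.
Things that resemble listed ones, but are neither listed nor needed, are in the scene too. Leave any green or pink look-alike of the walnut_blank alone.

How it is judged:
On the way:
1. the walnut blank is lowered into the pocket in the gripper: still held with its underside less than 15 mm above the ledges (contact force between the fingers and walnut_blank above 1 N and z of walnut_blank in the frame of cradle below 0.039 m and horizontal distance between walnut_blank and cradle below 0.02 m), for 0.05 s.
At the end, for the whole second after the job is handed in: The walnut blank, released and at rest, lies flat (within 0.06 rad) on the ledges (underside 20 to 28 mm above the bench) between the corner guides (centre within 20 mm of the pocket's centre, length within 0.3 rad of the pocket's), and the switch lever is held down beyond 0.36 rad (value of joint switch_lever above 0.36 rad and horizontal distance between walnut_blank and cradle below 0.02 m and z of walnut_blank in the frame of cradle between 0.02 and 0.028 m and angle between the x axis of walnut_blank and the x axis of cradle, either way round below 0.3 rad and angle between walnut_blank's own z axis and vertical below 0.06 rad and linear speed of walnut_blank below 0.02 m/s and contact force between the fingers and walnut_blank below 0.1 N); the robot touches nothing.
It fails at once if the pale beech blank is moved by more than 20 mm (distance of beech_blank from where it was at the start of the episode above 0.02 m).
It also fails if it takes over 35 s, if anything falls off the work surface, if the arm or the gripper's body presses on something with over 40 N, if the wrist force passes 120 N, or if a joint passes its speed limit or range.

## Working session

There is one attempt and no reset: what is moved stays moved. The work goes in short steps, Python scripts to look and compute and a shell command to move; the robot and the scene stay as the last step left them, time stands still between calls to the robot, and variables do not carry over. Pictures are saved under pics/ and viewed, about 8 in all and at most 12, crops included, and the job is handed in when it is done.

```bash
mkdir -p pics
python3 - <<'E'
from station import status, optics, manip
import cv2
s=status.read_state();print(s, manip.tcp_to_grasp)
for n in("scene","side"):
    cv2.imwrite(f"pics/{n}0.png",optics.camera(n)[:,:,::-1]); i=optics.camera_info(n);print(n,i)
E
```

```text
{'time_s': 0.0, 'joint_pos': array([ 1.11529828e+00,  9.18625261e-02,  1.23185233e+00, -3.90807858e-05,
        1.81983695e+00, -5.67080479e-02]), 'joint_vel': array([-0.00072946,  0.00043384, -0.00145572,  0.00063958,  0.00120712,
        0.00023069]), 'joint_torque': array([-5.82478315e-04, -4.58717787e+01, -4.18037438e+01, -1.12633734e-05,
        1.12534995e-02, -7.54069958e-06]), 'eef_pos': array([0.23287416, 0.55265415, 0.23016764]), 'ee_rot': array([ 0.69376905, -0.14022689,  0.13990189, -0.69242212]), 'ft_force': array([-1.13474849, -0.03918079, -0.46643322]), 'wrist_torque': array([ 0.0220896 ,  0.01006552, -0.02860089]), 'finger_gap': 0.9964112158517655} -0.0187
scene {'camera_matrix': array([[469.7359818 ,   0.        , 326.31932213],
       [  0.        , 469.7359818 , 246.05268538],
       [  0.        ,   0.        ,   1.        ]]), 'R': array([[ 0.24191297,  0.97021546,  0.01265217],
       [ 0.62442532, -0.14568681, -0.76737759],
       [-0.74267835,  0.19353893, -0.64107063]]), 't': array([-0.15327908, -0.27252321,  1.20790913])}
side {'camera_matrix': array([[498.53677128,   0.        , 325.58446786],
       [  0.        , 498.53677128, 246.47608842],
       [  0.        ,   0.        ,   1.        ]]), 'R': array([[ 0.75853728, -0.65146851,  0.01449035],
       [-0.51251027, -0.61017944, -0.60416412],
       [ 0.40243561,  0.45085456, -0.79672815]]), 't': array([-0.35200821,  0.27824077,  0.89036717])}
```

View pics/scene0.png

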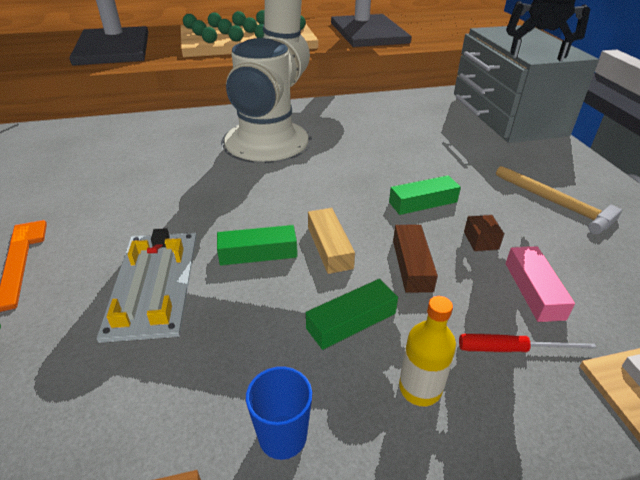

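View pics/side0.png

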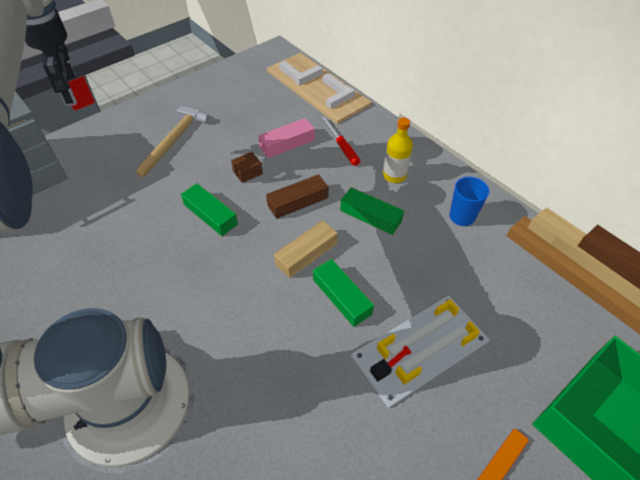

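The scene view shows the walnut bar at about (415,257), offcut at (484,232), beech at (330,240) and cradle at (155,285) with its lever at the robot's end. The side view shows walnut at (298,196), beech at (306,248) and cradle at (420,350).

```bash
cat > h.py <<'E'
import numpy as np, cv2
from station import status, optics, manip
from scipy.spatial.transform import Rotation as Ro
def cast(uv,i,z):
    uv=np.asarray(uv,float).reshape(-1,2)
    d=np.c_[uv,np.ones(len(uv))]@np.linalg.inv(i["camera_matrix"]).T@i["R"]
    c=-i["R"].T@i["t"]
    return (c+d*((z-c[2])/d[:,2])[:,None])[:,:2]
def comp(mask,px):
    n,l,s,c=cv2.connectedComponentsWithStats(mask.astype(np.uint8))
    return l==l[px[1],px[0]]
S=1000; X0,Y0=0.1,-0.6   # 1 mm grid, 1000x1200
def rect(mask,i,z):  # mask onto the plane z, grid rows=x, cols=y
    H=i["camera_matrix"]@np.c_[i["R"][:,:2],i["R"][:,2]*z+i["t"]]@np.array([[0,1/S,X0],[1/S,0,Y0],[0,0,1]])
    return cv2.warpPerspective(mask.astype(np.uint8)*255,H,(1200,1000),flags=cv2.INTER_LINEAR|cv2.WARP_INVERSE_MAP)>127
def box(g):
    p=np.argwhere(g)/S+[X0,Y0]
    (c,wh,a)=cv2.minAreaRect((p*1000).astype(np.float32)); 
    if wh[0]<wh[1]: wh=wh[::-1]; a+=90
    return np.round(c,1),np.round(wh,1),round((a+90)%180-90,1)
def tool(s=None):
    s=s or status.read_state(); return s["eef_pos"],Ro.from_quat(s["ee_rot"]).as_matrix()
E
python3 - <<'E'
from h import *
I={n:cv2.imread(f"pics/{n}0.png") for n in("scene","side")}
inf={n:optics.camera_info(n) for n in I}
hsv={n:cv2.cvtColor(I[n],cv2.COLOR_BGR2HSV) for n in I}
for k,px,lo,hi in(("walnut",{"scene":(415,265),"side":(298,196)},(0,80,20),(14,255,150)),("beech",{"scene":(330,240),"side":(306,248)},(8,50,60),(28,200,255))):
    g=[]
    for n in I:
        m=comp(cv2.inRange(hsv[n],lo,hi)>0,px[n]); print(k,n,m.sum()); g.append(rect(m,inf[n],.04))
        print(box(g[-1]))
    print(k,"top mm",box(g[0]&g[1]))
for n,r in(("scene",(90,220,205,345)),("side",(345,290,495,410))):
    m=cv2.inRange(hsv[n],(20,150,60),(32,255,255)); q=np.zeros_like(m); q[r[1]:r[3],r[0]:r[2]]=m[r[1]:r[3],r[0]:r[2]]
    c=cv2.connectedComponentsWithStats(q); ok=[j for j in range(1,c[0]) if c[2][j,4]>40]
    P=cast(c[3][ok],inf[n],.023); print(n,c[2][ok,4],c[3][ok].round(),P.round(4),P.mean(0))
p,R=tool();print(R.round(3))
E
```

```text
walnut scene 2151
(array([551.1, 174.5]), array([178.7,  60.3]), -11.8)
walnut side 1503
(array([524.4, 169.1]), array([148.9,  78. ]), -11.8)
walnut top mm (array([531.3, 177.7]), array([138.7,  58.4]), -11.7)
beech scene 2074
(array([471.6,  45.8]), array([181.9,  62.9]), 2.3)
beech side 1859
(array([444. ,  40.2]), array([155.4,  71.7]), 1.9)
beech top mm (array([451.1,  44.6]), array([140.9,  62.2]), 2.3)
scene [269 293 419 425] [[175. 247.]
 [136. 250.]
 [160. 313.]
 [117. 316.]] [[ 0.4155 -0.226 ]
 [ 0.4069 -0.2917]
 [ 0.5713 -0.2471]
 [ 0.5616 -0.3113]] [ 0.48881965 -0.26902685]
side [209 207 210 229] [[447. 308.]
 [470. 333.]
 [385. 345.]
 [407. 374.]] [[ 0.5709 -0.2459]
 [ 0.5618 -0.3115]
 [ 0.419  -0.2243]
 [ 0.4092 -0.2905]] [ 0.49023685 -0.26804382]
[[ 0.922 -0.001  0.388]
 [-0.388 -0.002  0.922]
 [-0.    -1.    -0.002]]
```

```bash
python3 -m pendant '[[[0.05,0,-0.03],-0.1],[[0.1,0,-0.06],-0.19],[[0.15,0,-0.085],-0.19],[[0.2,0,-0.11],-0.19],[[0.25,0,-0.14],-0.19],[[0.3,0,-0.17],-0.19],[[0.35,0,-0.195],-0.19],[[0.4,0,-0.222],-0.19],[[0.42,0,-0.233],-0.19],[[0.42,0,-0.233],-0.19],[[0.42,0,-0.233],-0.19]]' 0
python3 - <<'E'
from h import *
i=optics.camera_info("wrist"); cv2.imwrite("pics/w1.png",optics.camera("wrist")[:,:,::-1]); np.savez("w1.npz",**i)
p,R=tool();print(p,R.round(3),-i["R"].T@i["t"])
E
```

```text
time_s: 1.48
eef_pos: [0.529, 0.1755, 0.2303]
ee_rot: [0.704, -0.074, 0.073, -0.703]
ft_force: [-0.3, -0.2, -0.3]
finger_gap: 0.995
[0.52886966 0.17573892 0.23053598] [[ 0.979 -0.001  0.206]
 [-0.206 -0.001  0.979]
 [-0.001 -1.    -0.002]] [0.46499508 0.18877438 0.37389008]
```

View pics/w1.png

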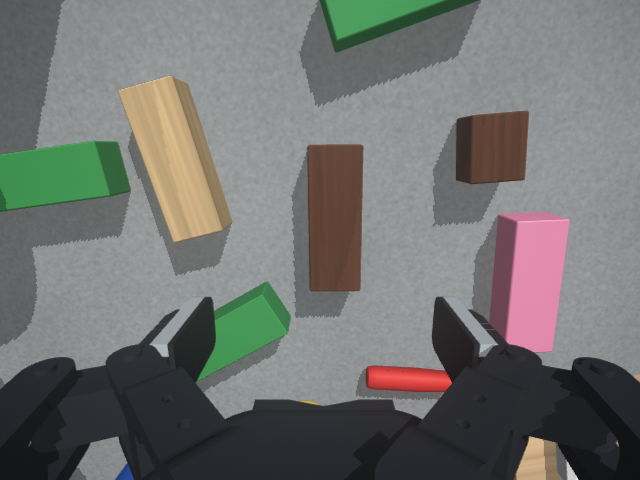

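The wrist view shows the walnut bar almost end-on from above at (308–363, 145–291), clear on both sides. The offcut is at (492,147) and the pink block at (530,280).

Run:
```python
from h import *
i=dict(np.load("w1.npz")); h=cv2.cvtColor(cv2.imread("pics/w1.png"),cv2.COLOR_BGR2HSV)
m=comp(cv2.inRange(h,(0,80,20),(14,255,150))>0,(335,217)); b=box(rect(m,i,.04)); print(b)
p,R=tool(); d=np.r_[b[0]/1000,p[2]]-p; print("tool shift",R.T@d, "z yaw",np.degrees(np.arctan2(R[1,2],R[0,2])), "want",b[2]+90)
```

```text
(array([533.8, 184.3]), array([139. ,  49.4]), -11.5)
tool shift [ 3.05912876e-03 -1.70173686e-05  9.39370850e-03] z yaw 78.10056694857937 want 78.5
```

```bash
python3 -m pendant '[[[0.003,0.04,0.009],0],[[0.003,0.09,0.009],0],[[0.003,0.14,0.009],0],[[0.003,0.18,0.009],0],[[0.003,0.205,0.009],0],[[0.003,0.22,0.009],0],[[0.003,0.221,0.009],0],[[0.003,0.221,0.009],0]]' 0 40 && python3 -m pendant '[[[0,0,0],0],[[0,0,0],0],[[0,0,0],0],[[0,0,0],0],[[0,0,0],0],[[0,0,0],0],[[0,0,0],0],[[0,0,0],0]]' 255 40
```

```text
time_s: 2.52
eef_pos: [0.5341, 0.1842, 0.011]
ee_rot: [0.704, -0.073, 0.073, -0.703]
ft_force: [-0.6, 0.5, 0.3]
finger_gap: 1.0
time_s: 3.52
eef_pos: [0.5349, 0.1845, 0.0123]
ee_rot: [-0.703, 0.072, -0.074, 0.703]
ft_force: [-1.1, 1.1, 5.5]
finger_gap: 0.577
```

```bash
python3 -m pendant '[[[0,-0.02,0],0],[[0,-0.06,0],0],[[0,-0.12,0],0],[[0,-0.18,0],0],[[0.02,-0.22,-0.04],-0.03],[[0.03,-0.24,-0.09],-0.065],[[0.05,-0.25,-0.14],-0.065],[[0.065,-0.25,-0.19],-0.065],[[0.08,-0.25,-0.24],-0.065],[[0.1,-0.25,-0.29],-0.065],[[0.115,-0.25,-0.34],-0.065],[[0.13,-0.25,-0.39],-0.065],[[0.14,-0.25,-0.425],-0.065],[[0.15,-0.25,-0.446],-0.065],[[0.15,-0.25,-0.446],-0.065],[[0.15,-0.25,-0.446],-0.065]]'
python3 - <<'E'
from h import *
i=optics.camera_info("wrist"); a=optics.camera("wrist"); cv2.imwrite("pics/w2.png",a[:,:,::-1]); np.savez("w2.npz",**i)
p,R=tool();print(p,R.round(3))
E
```

```text
time_s: 5.52
eef_pos: [0.589, -0.2822, 0.2627]
ee_rot: [-0.705, 0.049, -0.051, 0.706]
ft_force: [1.2, 0.1, -1.8]
finger_gap: 0.579
[ 0.58908849 -0.28191889  0.26288732] [[ 0.99   0.003  0.141]
 [-0.141  0.     0.99 ]
 [ 0.003 -1.     0.001]]
```

View pics/w2.png

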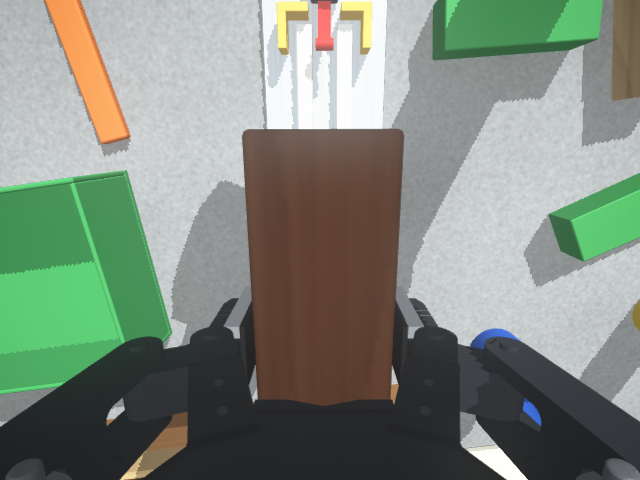

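The blank sits squarely in the grip at (245–402, 130–400). The lever-end guides appear at columns 277–372 and rows 2–52, in line with the blank, and the lever is at (324,25).

Run:
```python
from h import *
i=dict(np.load("w2.npz")); im=cv2.imread("pics/w2.png"); h=cv2.cvtColor(im,cv2.COLOR_BGR2HSV)
m=cv2.inRange(h,(20,120,60),(34,255,255)); m[70:]=0;m[:,:265]=0;m[:,385:]=0
print("cols",np.where(m.any(0))[0][[0,-1]],"rows",np.where(m.any(1))[0][[0,-1]])
for c in(295,300,355,360): print(c,np.where(m[:,c])[0][[0,-1]])
for r in(30,40): w=np.where(m[r])[0]; print(r,w[0],w[w<324][-1],w[w>324][0],w[-1])
p,R=tool()
def rel(uv,z): # along tool x, tool z from TCP axis
    P=np.c_[cast(uv,i,z),np.full(len(uv),z)]; return ((P-p)@R)[:,[0,2]].round(4)
w=np.where(m[30])[0]
print("guides",rel([(w[0],30),(w[w<324][-1],30),(w[w>324][0],30),(w[-1],30)],.036))
w=np.where(m[40])[0]
print("guides40",rel([(w[0],40),(w[w<324][-1],40),(w[w>324][0],40),(w[-1],40)],.036))
print("end wall outer/inner",rel([(300,np.where(m[:,300])[0][0]),(300,np.where(m[:,300])[0][-1])],.036))
# blank top, bottom was tcp-.0123
mb=comp(cv2.inRange(h,(0,80,20),(14,255,170))>0,(324,250)); zt=p[2]-.0123+.04
for r in(150,200,250): w=np.where(mb[r])[0]; print("blank sides",rel([(w[0],r),(w[-1],r)],zt).tolist())
w=np.where(mb[:,324])[0]; print("blank end",rel([(324,w[0])],zt))
print("old cradle est",rel_c:=(np.r_[.4895,-.2685,p[2]]-p)@R)
```

```text
cols [277 369] rows [ 4 49]
295 [10 10]
300 [10 10]
355 [10 10]
360 [10 10]Traceback (most recent call last):
  File "<stdin>", line 6, in <module>
IndexError: index -1 is out of bounds for axis 0 with size 0
```

Run:
```python
from h import *
i=dict(np.load("w2.npz")); im=cv2.imread("pics/w2.png"); h=cv2.cvtColor(im,cv2.COLOR_BGR2HSV)
print(h[30,274:292].tolist()); print(h[0:24:2,300].tolist())
m=((h[...,1]>90)&(h[...,0]>14)&(h[...,0]<40)).astype(np.uint8); m[70:]=0;m[:,:265]=0;m[:,385:]=0
p,R=tool()
def rel(uv,z):
    P=np.c_[cast(uv,i,z),np.full(len(uv),z)]; return ((P-p)@R)[:,[0,2]].round(4).tolist()
for r in(25,40):
    w=np.where(m[r])[0]; e=[w[0],w[w<324][-1],w[w>324][0],w[-1]]; print(r,e,rel([(c,r) for c in e],.036))
for c in(300,350):
    w=np.where(m[:,c])[0]; print(c,w[[0,-1]],rel([(c,w[0]),(c,w[-1])],.036))
mb=comp(cv2.inRange(h,(0,80,20),(14,255,170))>0,(324,250)); zt=p[2]-.0123+.04
for r in(150,250): w=np.where(mb[r])[0]; print("blank sides",rel([(w[0],r),(w[-1],r)],zt))
w=np.where(mb[:,324])[0]; print("blank end",rel([(324,w[0])],zt))
print("old cradle est",(np.r_[.4895,-.2685,p[2]]-p)@R)
```

```text
[[102, 16, 213], [102, 16, 211], [80, 7, 206], [24, 87, 228], [29, 108, 254], [29, 109, 254], [28, 109, 255], [28, 109, 255], [29, 108, 255], [29, 107, 255], [29, 106, 255], [28, 110, 254], [21, 117, 191], [21, 93, 167], [25, 39, 184], [104, 13, 209], [103, 15, 211], [100, 14, 214]]
[[100, 15, 207], [28, 106, 254], [29, 108, 255], [28, 108, 255], [29, 108, 254], [25, 124, 246], [20, 107, 165], [21, 106, 164], [21, 103, 161], [21, 104, 162], [23, 58, 179], [101, 13, 208]]
25 [np.int64(277), np.int64(286), np.int64(361), np.int64(370)] [[-0.1713, -0.0429], [-0.1713, -0.0347], [-0.1713, 0.0334], [-0.1713, 0.0416]]
40 [np.int64(278), np.int64(287), np.int64(361), np.int64(370)] [[-0.159, -0.0424], [-0.159, -0.0341], [-0.159, 0.0337], [-0.159, 0.042]]
300 [ 2 19] [[-0.1896, -0.0217], [-0.1761, -0.0219]]
350 [ 2 19] [[-0.1896, 0.0231], [-0.1761, 0.0233]]
blank sides [[-0.0642, -0.0236], [-0.0642, 0.0219]]
blank sides [[-0.0321, -0.0253], [-0.0322, 0.0233]]
blank end [[-0.0618, -0.0005]]
old cradle est [-0.10048523 -0.00030481 -0.00074764]
```

The guides put the pocket centre at (-0.101, ~0) in tool axes, which agrees with the first estimate. The blank's apparent width changes along its length, so I'll check for tilt in the grip.

Run:
```python
from h import *
p,R=tool(); out=[]
for n in("scene","side"):
    i=optics.camera_info(n); im=optics.camera(n)[:,:,::-1].copy()
    uv=i["camera_matrix"]@(i["R"]@p+i["t"]); u,v=(uv[:2]/uv[2]).astype(int); print(n,u,v)
    # expected corners for a level blank
    for sx in(-.07,.07):
        for sz in(-.025,.025):
            for y in(.0123,-.0277):
                q=i["camera_matrix"]@(i["R"]@(p+R@[sx,y,sz])+i["t"]); cv2.circle(im,tuple((q[:2]/q[2]).astype(int)),1,(255,255,0),-1)
    y0,x0=max(0,v-85),max(0,min(540,u-65)); c=im[y0:y0+150,x0:x0+130]; out.append(cv2.resize(c,(390,450),interpolation=cv2.INTER_CUBIC))
cv2.imwrite("pics/tilt.png",np.hstack(out))
```

```text
scene 85 189
side 503 239
```

View pics/tilt.png

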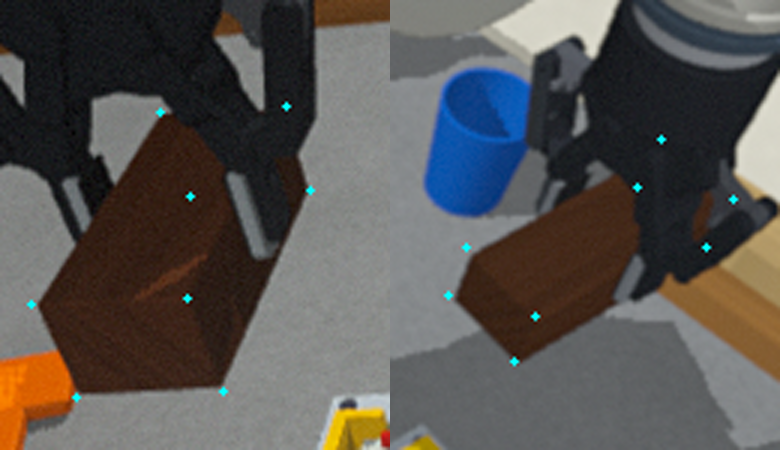

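The blank matches the level prediction to within a few mm, sitting about 3 mm towards +x of the grip centre, so there's no meaningful tilt. Moving over the pocket and lowering.

```bash
python3 -m pendant '[[[-0.03,0,0],0],[[-0.07,0,0],0],[[-0.1,0,0],0],[[-0.104,0.03,0],0],[[-0.104,0.07,0],0],[[-0.104,0.11,0],0],[[-0.104,0.145,0],0],[[-0.104,0.165,0],0],[[-0.104,0.175,0],0],[[-0.104,0.175,0],0]]'
python3 - <<'E'
from h import *
out=[]
for n,(x,y) in(("scene",(70,150)),("side",(340,230))):
    im=optics.camera(n)[:,:,::-1][y:y+200,x:x+160]; out.append(cv2.resize(im,(400,500),interpolation=cv2.INTER_CUBIC))
cv2.imwrite("pics/over.png",np.hstack(out))
E
```

```text
time_s: 6.92
eef_pos: [0.487, -0.2671, 0.088]
ee_rot: [-0.705, 0.048, -0.051, 0.705]
ft_force: [-1.4, -0.0, -2.3]
finger_gap: 0.578
```

View pics/over.png

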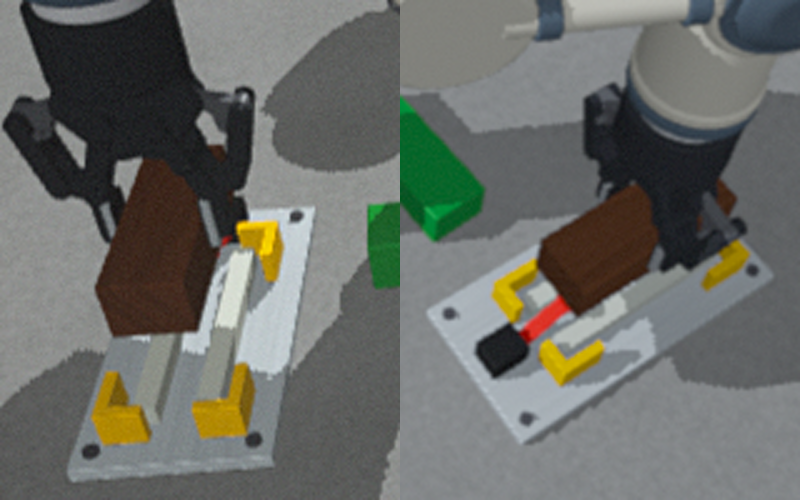

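The blank hangs over the pocket in line with the ledges, and its robot-side end is above the lever. Lowering it the rest of the way.

```bash
python3 -m pendant '[[[0,0.01,0],0],[[0,0.02,0],0],[[0,0.03,0],0],[[0,0.038,0],0],[[0,0.043,0],0],[[0,0.047,0],0],[[0,0.05,0],0],[[0,0.05,0],0],[[0,0.05,0],0]]'
```

```text
time_s: 8.15
eef_pos: [0.488, -0.2677, 0.0396]
ee_rot: [0.706, -0.048, 0.052, -0.705]
ft_force: [-0.3, -0.1, -2.0]
finger_gap: 0.58
```

```bash
python3 -m pendant '[[[0,0.002,0],0],[[0,0.003,0],0],[[0,0.004,0],0],[[0,0.004,0],0],[[0,0.004,0],0]]'
```

```text
time_s: 8.78
eef_pos: [0.4881, -0.2678, 0.0363]
ee_rot: [0.706, -0.047, 0.052, -0.705]
ft_force: [-2.1, 1.3, 5.8]
finger_gap: 0.579
```

Contact force changed from -2 to +5.8 N, so the blank is on the ledges. Releasing, then retreating straight up.

```bash
python3 -m pendant '[[[0,0,0],0],[[0,0,0],0],[[0,0,0],0],[[0,0,0],0],[[0,0,0],0],[[0,0,0],0],[[0,0,0],0]]' 0 && python3 -m pendant '[[[0,-0.02,0],0],[[0,-0.06,0],0],[[0,-0.12,0],0],[[0.03,-0.18,0],0],[[0.08,-0.2,0],0],[[0.1,-0.2,0],0],[[0.1,-0.2,0],0],[[0.1,-0.2,0],0]]'
python3 - <<'E'
from h import *
out=[]
for n,(x,y) in(("scene",(70,150)),("side",(340,230))):
    i=optics.camera_info(n); f=optics.camera(n)[:,:,::-1]; cv2.imwrite(f"pics/{n}9.png",f)
    out.append(cv2.resize(f[y:y+200,x:x+160],(400,500),interpolation=cv2.INTER_CUBIC))
cv2.imwrite("pics/end.png",np.hstack(out))
I={n:cv2.imread(f"pics/{n}9.png") for n in("scene","side")}; inf={n:optics.camera_info(n) for n in I}
for k,px,lo,hi,z in(("walnut",None,(0,80,20),(14,255,150),.064),("beech",{"scene":(330,240),"side":(306,248)},(8,50,60),(28,200,255),.04)):
    g=[]
    for n in I:
        h=cv2.cvtColor(I[n],cv2.COLOR_BGR2HSV)
        if px: q=px[n]
        else:
            c=inf[n]["camera_matrix"]@(inf[n]["R"]@[.4895,-.2685,.06]+inf[n]["t"]); q=tuple((c[:2]/c[2]).astype(int))
        g.append(rect(comp(cv2.inRange(h,lo,hi)>0,q),inf[n],z))
    print(k,box(g[0]&g[1]))
E
```

```text
time_s: 9.65
eef_pos: [0.4881, -0.2678, 0.0363]
ee_rot: [0.706, -0.047, 0.052, -0.705]
ft_force: [0.1, 0.1, -0.3]
finger_gap: 1.001
time_s: 10.65
eef_pos: [0.5852, -0.2814, 0.2374]
ee_rot: [0.706, -0.048, 0.052, -0.705]
ft_force: [0.0, -0.3, -0.1]
finger_gap: 1.0
walnut (array([ 485. , -268.9]), array([138.3,  47.2]), -7.7)
beech (array([451.1,  44.6]), array([140.9,  62. ]), 2.2)
```

View pics/end.png

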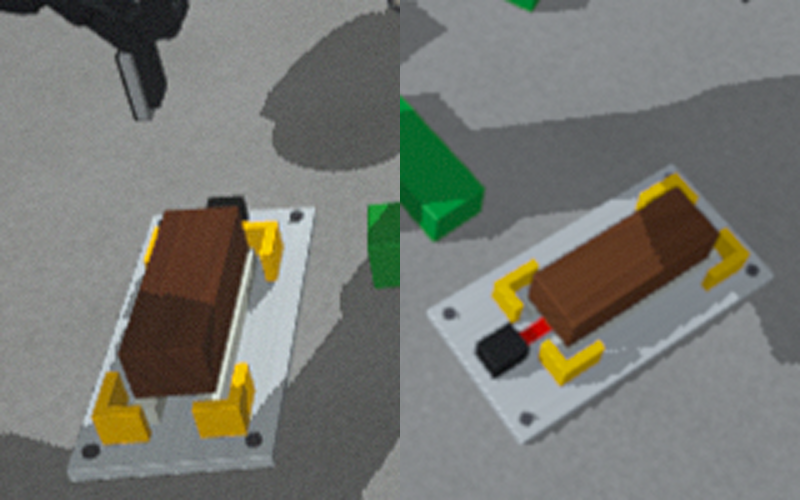

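The blank lies flat and centred between the guides, with the lever pressed under its end and the gripper clear.

```bash
python3 -c "
from station import order; print(order.sign_off())"
```

```text
the job is handed in; nothing more can be done
None
```

I loaded the walnut blank into the cradle, released it and handed the job in; the handoff gives no verdict. I lowered the blank in the gripper until it touched the ledges, with about 6 N upward on the wrist. Then I opened the fingers and backed the gripper well clear, at about 10.7 s of the 35 s allowed.

**Last checks**
- **Position:** the blank's centre measured (485, −269) mm, about 5 mm from the pocket centre at (489.5, −268.5). It lies at −7.7°, in line with the pocket.
- **Switch:** in the last pictures the blank looks flat on the ledges between all four guides, with the red lever pressed down under its end. I judged this by eye, since neither the lever angle nor the underside height could be read directly.
- **Beech blank:** it measured the same position before and after, (451.1, 44.6) mm, so it did not move.

**Disagreements**
- **First fix:** the fixed cameras' first fix on the walnut blank was about 7 mm off the wrist view. I used the wrist view for the grasp.
- **Tilt in the grip:** the wrist view hinted that the blank was tilted while held. The two fixed cameras showed it essentially level, about 3 mm off centre in the grip, and I allowed for that when placing it.

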